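Put the little mirror away in the drawer that may be locked

TASK

Try the drawer of the white unit before touching the round lock knob on its top; if it will not come, release it by turning the knob clockwise (its thread is left-handed, the opposite of usual), then pull the drawer fully out. Next take the framed mirror out of its rack, lay it flat on the grey felt pad with the glass up and let go of it, then take it up again and lay it flat, glass up, across the open drawer. Leave the drawer open and do not disturb the vase or the candlestick.

Things in the scene. Friction and masses are not known exactly. Their poses are not given: they have to be found in the camera images.
- drawer (a joint): Opening of the unit's drawer, m: 0 shut, 0.150 fully out at its stop. It slides along the unit's -x (towards the robot), stays where it is left and slides with about 2 N. When the hidden catch holds it, it comes only about 4 mm and then stops dead. Nothing outside shows whether the catch holds.
- drawer_handle (a point): Middle of the drawer's pull: a straight steel bar, 110 mm long along the unit's y, about 10 mm thick, 78 mm above the table, 35 mm clear in front of the drawer's face (centre line to face); the face ends 6 mm below the unit's top, which is 95 mm above the table. Axes as the unit's: -x is the way the drawer opens. Moves with the drawer.
- drawer_floor (a point): Point on the upper side of the drawer's floor (16 mm above the table), in the middle of the part that lies uncovered when the drawer is fully out (150 mm along x by 220 mm along y; walls 34 mm high at the sides, the face 73 mm high in front, the unit 95 mm high behind). Axes as the unit's. Moves with the drawer.
- knob (a joint): Turn of the lock knob, rad: always 0 at the start whether the catch holds or not, grows clockwise seen from above, up to its stop at 1.0. Turned to beyond 0.8 it throws the hidden catch off, for good; if the catch was already off it turns without effect. Stiffness 0.06 N m, it stays where it is left.
- knob_mid (a point): Centre, half-way up, of the round knurled steel lock knob (46 mm diameter, 34 mm high, its top 133 mm above the table, vertical axis) on the white unit's top near the front, 85 mm to the left of the drawer pull as seen from the robot. This point is fixed to the unit (250 mm deep in x, 260 mm wide in y, 95 mm high), does not turn with the knob, and lies 45 mm behind the unit's front edge.
- mirror_mid (a point): Centre of the loose framed mirror, a flat rigid slab 160 mm (its x) by 60 mm (its y) by 18 mm (its z), aluminium frame, 0.2 to 0.4 kg. Its z points out of the glass; the back is black. At the start it stands on a long edge in the rack, its y pointing up, its centre 42 mm above the table. Stood on the pad on its long edge it stands by itself and can be pushed over.
- rack: Fixed dark steel rack, 180 mm (x) by 90 mm (y), base 12 mm thick, origin under its centre on the table. Two pairs of posts at x = -60 and +60 mm (18 mm along x, tops 52 mm above the table) leave a 22 mm slot along x for the mirror, which is lifted straight up; the middle 100 mm is free for fingers.
- pad_mid (a point): Middle of the top of the fixed grey felt pad, 240 mm (x) by 220 mm (y), 4 mm thick on the table.
- vase: Bystander: loose round chrome vase, 100 mm diameter, 130 mm high; origin under its centre.
- candlestick: Bystander: loose brass candlestick, foot 90 mm diameter, 130 mm high; origin under its centre.
Not all that is in view belongs to the job. What is shaped like the part that bears mirror_mid but green or turquoise is not meant.

How it is judged (in metres and radians):
On the way, in this order (a step that is already met when the one before it is completed fails the run):
1. the drawer has been tried (pulled at least 2 mm) with the knob still untouched (value of joint drawer above 0.002 m and value of joint knob below 0.1 rad), for 0.05 s.
2. the drawer is fully out (value of joint drawer above 0.14 m), for 0.2 s.
3. the mirror lies flat on the felt pad, glass up, let go (angle between mirror_mid's own z axis and vertical below 0.1 rad and horizontal distance between mirror_mid and pad_mid below 0.1 m and height (world z) of mirror_mid below 0.02 m and contact force between the fingers and mirror below 0.2 N), for 0.1 s.
At the end, for the whole second after the job is handed in: The drawer is at least 130 mm out; the mirror lies at rest on the drawer's floor in its uncovered part (centre within 55 mm of that part's middle each way, height within 5 mm), flat within 0.1 rad, glass up, its length across the drawer within 0.4 rad (value of joint drawer above 0.13 m and angle between mirror_mid's own z axis and vertical below 0.1 rad and x of mirror_mid in the frame of drawer_floor between -0.055 and 0.055 m and y of mirror_mid in the frame of drawer_floor between -0.055 and 0.055 m and z of mirror_mid in the frame of drawer_floor between 0.005 and 0.014 m and angle between the x axis of mirror_mid and the y axis of drawer_floor, either way round below 0.4 rad and linear speed of mirror below 0.01 m/s); the robot touches nothing.
It fails at once if the vase or the candlestick is moved more than 20 mm (distance of any of vase, candlestick from where it was at the start of the episode above 0.02 m).
It also fails if it takes over 72 s, if anything falls off the work surface, if the arm or the gripper's body presses on something with over 40 N, if the wrist force passes 120 N, or if a joint passes its speed limit or range.

ROBOT

A 7-joint arm with a two-finger parallel gripper is mounted at the origin on the work surface. World frame = base frame: x ahead of the robot, y to its left, z up, the work surface at z = 0. Lengths are in mm, angles in rad, forces in N, time in s.
With the tool pointing down it reaches from about 425 to 825 mm from the base axis. Payload 3.6 kg.
Tool frame: the origin (TCP) lies at the very end of the fingers, on their centre line; the grasp point (between the pads) lies 19 mm behind it; z points along the fingers, y is the line along which they close (so a half turn about z gives the same grasp; the last joint's range is limited). The gripper opens to 85 mm and grips with 20 to 120 N. Pads are 22 mm wide; open, the fingers measure 114 mm over their backs; the gripper's body (76 mm by 85 mm) begins 54 mm behind the grasp point. The pads swing forward as they close: fully open they stand 13 mm farther back than shut.
Start: joints at [-1.306, 0.615, -0.013, 1.423, 0.008, 1.103, -0.04], TCP at [186.332, 622.688, 197.497] pointing down, gripper open.
Joint ranges: [-3.12, 3.12], [-0.3, 2.06], [-1.34, 1.32], [0.26, 2.42], [-1.36, 4.5], [0.01, 1.98], [-2.84, 2.84]. Speed limits (rad/s): [2.79, 2.79, 3.14, 3.14, 3.14, 3.14, 3.14].

INTERFACE

Orientations are given as a unit quaternion [x, y, z, w].
In Python, from plant import telemetry, snapshot, workorder gives the robot as it stands. The module is installed in compiled form; this text tells all that it offers.
- The arm moves only by the shell command python3 -m creep 'ROWS' [FORCE]. ROWS is a JSON object of lists of equal length, an entry for each row: "travel": the shift along the world's x, y, z each as a share of 0.12 m, from -1 to 1, a list of three; "rotation": the turn, a rotation vector about the world's x, y, z each as a share of 45 degrees, from -1 to 1, a list of three; "jaw": the closure in counts, from 0 (fully open) to 255 (shut). A call has 1 to 5 rows; each row shifts and turns the commanded pose from where the row before left it; what a row does not reach is not made up. A row lasts 1/8 s, in which the tool goes at most 62.5 mm and 10.7 degrees, less where a joint would pass 70% of its speed; a pose out of reach is approached as far as the arm can. A call with a number of a shift or a turn outside -1 to 1 is refused whole. A call with a gripper value outside its range is refused whole. The fingers move at their own pace and stop on an object; FORCE is the grip in N (left out, the last holds). Time passes only in rows, so rows that do not move let the fingers close. It gives the time, the measured TCP pose, the force, the opening and the grip force at its end, in the units of the state.
- telemetry.observe(): the state, without advancing time (a new reading comes with each control period).
- snapshot(name): name is "scene" or "top"; returns a dict with "color" (384x512x3 uint8, red, green, blue), "intrinsics" (3x3 intrinsics, pixels), "rvec" (rotation vector, rad) and "tvec" (3), from world to camera coordinates, as OpenCV has them. Camera axes: x right, y down, z forward; pixel columns grow to the right and rows downward; lengths in mm; the calibration is good to about 2 mm. A picture is of the moment at which its call begins. There is no depth.
- workorder.sign_off(): hands the job in; it is judged then, once.
The state is a dict: "t": time; "qpos": joint angles; "qd": joint speeds; "effort": joint torques, N m; "tool_pos": TCP position; "orientation": TCP orientation; "force": force on the tool from outside, world axes, zero at the start; "moment": the same for the moment, N m; "gripper_width": finger opening in mm; "grasp_force": force on a finger pad.
Only numpy, scipy, OpenCV 4.12 (cv2) and the standard library are available. Lean on these libraries where they do the work, as an engineer would, in place of code of your own. Each camera call takes 0.05 s, during which the arm holds its last target. There are 200 camera calls.

## Working session

There is one attempt and no reset: what is moved stays moved. The work goes in short steps, Python scripts to look and compute and a shell command to move; the robot and the scene stay as the last step left them, time stands still between calls to the robot, and variables do not carry over. Pictures are saved under pics/ and viewed, at most 10 in all, crops included, and the job is handed in when it is done.

```bash
mkdir -p pics; cat > h.py <<'E'
import numpy as np, cv2
from plant import telemetry, snapshot, workorder
def shot(name, fn, crop=None, size=None):
    s=snapshot(name); np.savez('pics/'+name+'.npz',**s)
    im=s['color'][...,::-1]
    if crop: x0,y0,x1,y1=crop; im=im[y0:y1,x0:x1]
    if size: im=cv2.resize(im,size,interpolation=cv2.INTER_CUBIC)
    cv2.imwrite('pics/'+fn,im); return s
def world(s,u,v,z):
    K=np.array(s['intrinsics'],float);R=cv2.Rodrigues(np.array(s['rvec'],float))[0];t=np.array(s['tvec'],float).reshape(3)
    d=R.T@np.linalg.solve(K,[u,v,1.]); c=-R.T@t
    return c+d*(z-c[2])/d[2]
def pix(s,p):
    return cv2.projectPoints(np.array(p,float).reshape(-1,1,3),np.array(s['rvec'],float),np.array(s['tvec'],float),np.array(s['intrinsics'],float),None)[0].reshape(-1,2)
E
python3 - <<'E'
from h import *
shot('top','a.png',size=(800,600)); shot('scene','b.png',size=(800,600))
print(telemetry.observe())
for n in('top','scene'):
    s=np.load('pics/'+n+'.npz');R=cv2.Rodrigues(s['rvec'])[0];print(n,-R.T@s['tvec'].reshape(3),R)
E
```

```text
{'t': 0.1, 'qpos': array([-1.30652244,  0.61582068, -0.01259466,  1.42478709,  0.00808808,
        1.10343675, -0.04039459]), 'qd': array([ 4.73243173e-04, -2.96017830e-03, -3.49631747e-04, -2.30745801e-03,
       -9.49340631e-04, -3.87880916e-04,  5.76721330e-05]), 'effort': array([ 8.26906617e-04, -4.70385396e+01,  2.59985067e-01, -1.71572989e+01,
        1.00460017e-02,  5.85958027e-03,  1.34837097e-05]), 'tool_pos': array([186.12048086, 621.94716905, 196.43930861]), 'orientation': array([ 1.44851452e-01,  9.89452684e-01, -1.19061110e-03, -1.57095741e-04]), 'force': array([-0.54035337, -1.16046561, -0.35065931]), 'moment': array([ 0.02890116, -0.04340966,  0.02246933]), 'grasp_force': 0.0, 'gripper_width': 85.58092950250318}
top [ 262.96523717  -59.30592886 1571.66820745] [[-0.05265234 -0.99860038 -0.00500089]
 [-0.97770696  0.05256875 -0.20328705]
 [ 0.20326541 -0.00581414 -0.97910641]]
scene [1133.52473545  484.39933051  637.65779963] [[-0.68437842  0.72892149  0.0173101 ]
 [ 0.40266369  0.39763673 -0.8244677 ]
 [-0.60785536 -0.55727775 -0.56564422]]
```

View pics/a.png

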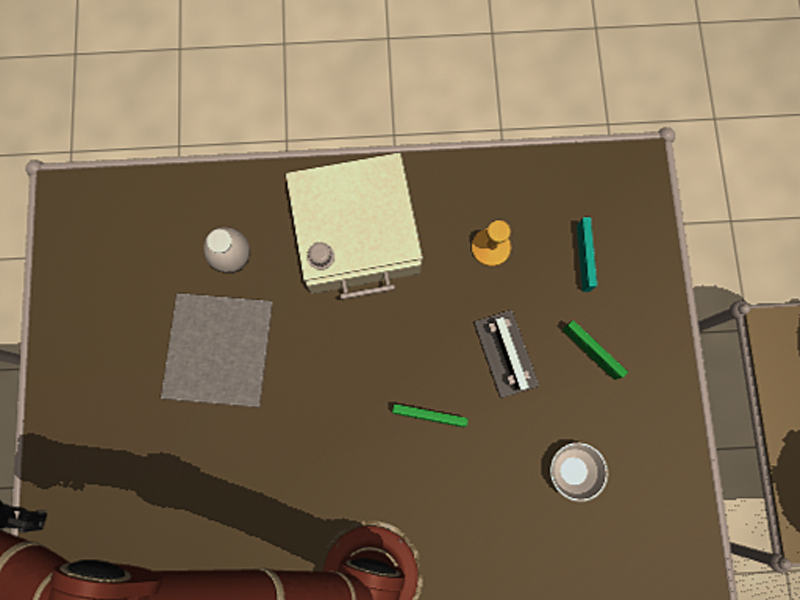

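View pics/b.png

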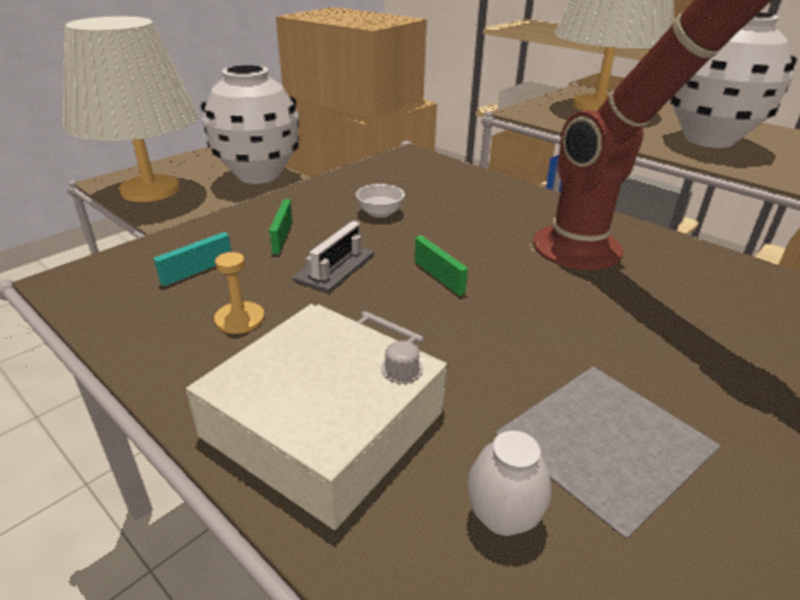

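The top view shows the unit at (355,220), the knob at (320,253), the pull from (342,296) to (394,288), the pad at (217,350), the rack with a white/aluminium slab at (510,350), the vase at (227,250) and the candlestick at (491,243). There are three candidate slabs: aluminium in the rack (510,350), turquoise (588,253), and green (596,348) and (430,414). Only the one in the rack fits the description. I'll confirm it with enlarged crops.

```bash
python3 - <<'E'
from h import *
shot('top','c.png',(160,95,380,260),(800,600)); shot('scene','d.png',(180,130,260,190),(800,600))
E
```

```text
(no output)
```

View pics/c.png

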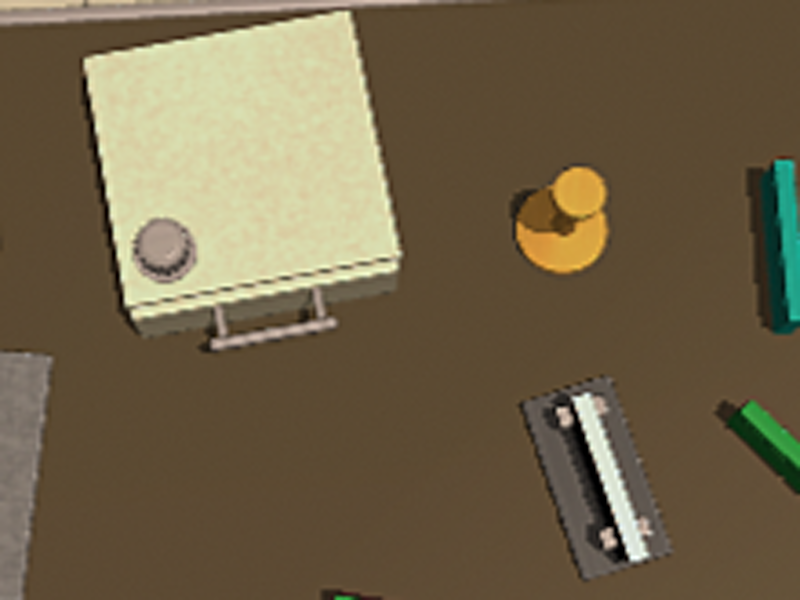

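View pics/d.png

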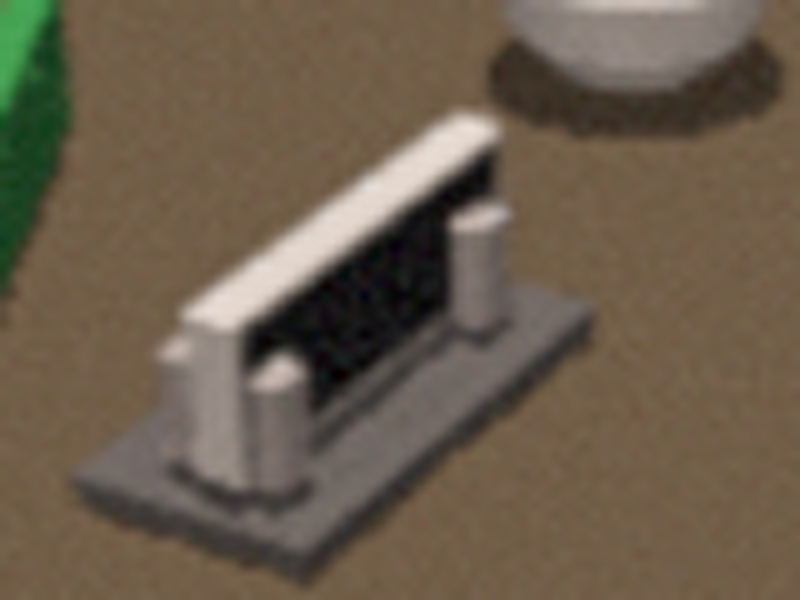

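The first crop confirms the aluminium-framed slab in the rack, with its top edge running from (582,395) to (639,558). In the second crop its black back faces the scene camera (+y side), so the glass faces about -y. Now I'll measure.

```bash
python3 - <<'E'
from h import *
np.set_printoptions(precision=1,suppress=True)
s=np.load('pics/top.npz')
c=lambda x,y,z: world(s,160+x/3.636,95+y/3.636,z)
a=lambda x,y,z: world(s,x/1.5625,y/1.5625,z)
h1,h2=c(212,346,78),c(335,322,78); print('handle',h1,h2,(h1+h2)/2,np.linalg.norm(h1-h2))
d=h1-h2; print('unit yaw deg',np.degrees(np.arctan2(-d[0],d[1])))
C=[c(85,58,95),c(350,12,95),c(400,256,95),c(127,304,95)]; print('unit',C)
for i in range(4): print(np.linalg.norm(C[i]-C[(i+1)%4]), np.degrees(np.arctan2(*(C[(i+1)%4]-C[i])[1::-1])))
print('knob',c(166,239,133),c(165,246,116))
M=[c(572,397,72),c(592,392,72),c(648,555,72),c(630,562,72)]; print('mir',M,np.mean(M,0))
m1=(M[0]+M[1])/2;m2=(M[2]+M[3])/2;print(np.linalg.norm(m1-m2),np.degrees(np.arctan2(*(m1-m2)[1::-1])))
P=[a(178,294,4),a(271,300,4),a(260,406,4),a(162,397,4)];print('pad',P,np.mean(P,0))
print('vase',a(227,258,0),'candle',c(562,230,0))
E
```

```text
handle [583.9  34.6  78. ] [600.6 -80.9  78. ] [592.3 -23.1  78. ] 116.69184107106273
unit yaw deg 8.228085854979753
unit [array([867.6, 143.8,  95. ]), array([ 900.6, -111.5,   95. ]), array([ 656.3, -144.4,   95. ]), array([624.2, 110.5,  95. ])]
257.3761542319805 -82.64911913988026
246.45112928150854 -172.3384874556658
256.92537438641625 97.19427456590618
245.75175883980643 7.767719501247402
knob [673.6  69.1 133. ] [671.9  71.7 116. ]
mir [array([ 519. , -296.4,   72. ]), array([ 522.7, -315.3,   72. ]), array([ 369.9, -353.2,   72. ]), array([ 364.5, -336.3,   72. ])] [ 444.  -325.3   72. ]
158.45954961993706 14.192204837607333
pad [array([627., 410.,   4.]), array([601.7, 198.6,   4. ]), array([364.5, 227.3,   4. ]), array([395.6, 443.4,   4. ])] [497.2 319.8   4. ]
vase [707.  298.8   0. ] candle [ 699.6 -312.     0. ]
```

Dimensions agree with the given sizes: unit yaw is about 7.6°, the pull is at (592,-23), the knob at (672,71), the mirror at (444,-325) with its long axis at 14°, and the pad at (497,320). I'll go above the pull with the jaws along the unit's x.

```bash
R='python3 -m creep'
$R '{"travel":[[0.226,-0.358,0],[0.226,-0.358,0],[0.226,-0.358,0],[0.226,-0.358,0],[0.226,-0.358,0]],"rotation":[[0,0,-0.0973],[0,0,-0.0973],[0,0,-0.0973],[0,0,-0.0973],[0,0,-0.0973]],"jaw":[175,175,175,175,175]}' 60
$R '{"travel":[[0.226,-0.358,0],[0.226,-0.358,0],[0.226,-0.358,0],[0.226,-0.358,0],[0.226,-0.358,0]],"rotation":[[0,0,-0.0973],[0,0,-0.0973],[0,0,-0.0973],[0,0,-0.0973],[0,0,-0.0973]],"jaw":[175,175,175,175,175]}'
$R '{"travel":[[0.226,-0.358,-0.1],[0.226,-0.358,-0.1],[0.226,-0.358,-0.1],[0.226,-0.358,-0.1],[0.226,-0.358,-0.1]],"rotation":[[0,0,-0.0973],[0,0,-0.0973],[0,0,-0.0973],[0,0,-0.0973],[0,0,-0.0973]],"jaw":[175,175,175,175,175]}'
$R '{"travel":[[0,0,0],[0,0,0]],"rotation":[[0,0,0],[0,0,0]],"jaw":[175,175]}'
```

```text
t: 0.82
tool_pos: [322.7, 406.4, 197.5]
orientation: [0.331, 0.944, 0.0, 0.0]
force: [0.6, 0.6, -0.4]
gripper_width: 26.8
grasp_force: 0.0
t: 1.45
tool_pos: [458.2, 191.8, 197.6]
orientation: [0.504, 0.864, 0.0, 0.0]
force: [0.7, 0.6, -1.0]
gripper_width: 26.8
grasp_force: 0.0
t: 2.08
tool_pos: [593.9, -22.8, 137.0]
orientation: [0.659, 0.752, 0.0, -0.0]
force: [0.6, -0.1, 0.9]
gripper_width: 26.8
grasp_force: 0.0
t: 2.33
tool_pos: [592.7, -20.8, 137.1]
orientation: [0.658, 0.753, 0.0, -0.001]
force: [-0.2, 0.1, -0.8]
gripper_width: 26.8
grasp_force: 0.0
```

```bash
R='python3 -m creep'
$R '{"travel":[[0,0,-0.2],[0,0,-0.15],[0,0,-0.1],[0,0,0]],"rotation":[[0,0,0],[0,0,0],[0,0,0],[0,0,0]],"jaw":[175,175,175,175]}'
```

```text
t: 2.82
tool_pos: [592.4, -20.3, 83.0]
orientation: [0.658, 0.753, -0.0, -0.001]
force: [-0.5, -0.6, 0.3]
gripper_width: 26.9
grasp_force: 0.0
```

```bash
python3 - <<'E'
from h import *
shot('top','e.png',(220,140,300,200),(800,600))
E
```

```text
(no output)
```

View pics/e.png

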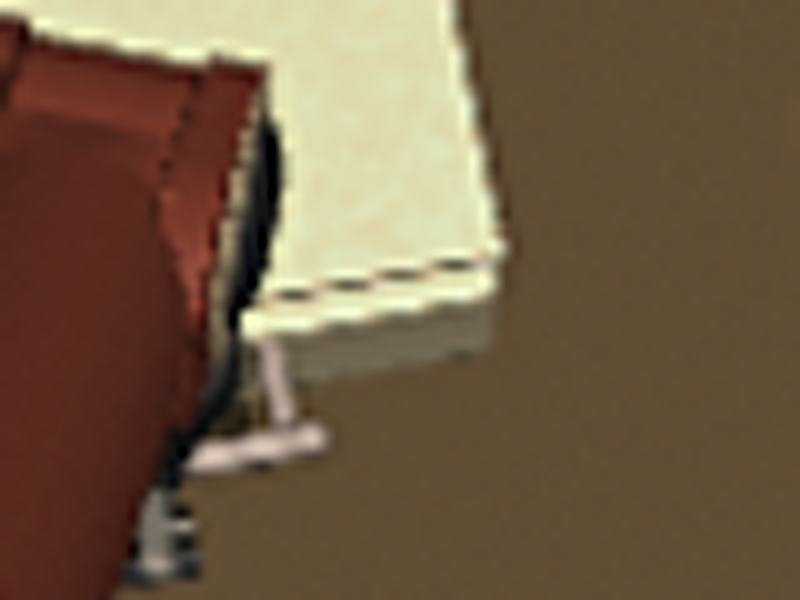

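The arm hides the grasp, but the pull's right end at (318,437) and the front finger at (160,540) look consistent. I'll descend slowly and grip.

```bash
R='python3 -m creep'
$R '{"travel":[[0,0,-0.06],[0,0,-0.06],[0,0,-0.06],[0,0,-0.04],[0,0,0]],"rotation":[[0,0,0],[0,0,0],[0,0,0],[0,0,0],[0,0,0]],"jaw":[175,175,175,175,175]}'
$R '{"travel":[[0,0,0],[0,0,0],[0,0,0]],"rotation":[[0,0,0],[0,0,0],[0,0,0]],"jaw":[255,255,255]}' 60
```

```text
t: 3.5
tool_pos: [592.8, -21.7, 56.5]
orientation: [0.658, 0.753, -0.0, -0.0]
force: [0.5, -0.1, 0.7]
gripper_width: 27.0
grasp_force: 0.0
t: 3.88
tool_pos: [593.3, -21.7, 57.3]
orientation: [0.658, 0.753, 0.0, 0.0]
force: [-0.6, 0.1, 0.1]
gripper_width: 0.1
grasp_force: 0.0
```

```bash
python3 - <<'E'
from h import *
s=shot('scene','f.png',(200,160,320,250),(800,600))
t=np.load('pics/top.npz')
for n,q in(('scene',s),('top',t)): print(n,pix(q,[[593,-22,57],[593,-22,95],[584,35,78],[600.6,-81,78],[592,-23,78]]).round(1).tolist())
E
```

```text
scene [[250.4, 215.6], [250.6, 203.6], [269.8, 217.3], [232.1, 200.7], [250.5, 208.7]]
top [[235.1, 188.0], [234.7, 185.6], [218.2, 190.1], [252.2, 183.6], [235.2, 186.9]]
```

View pics/f.png

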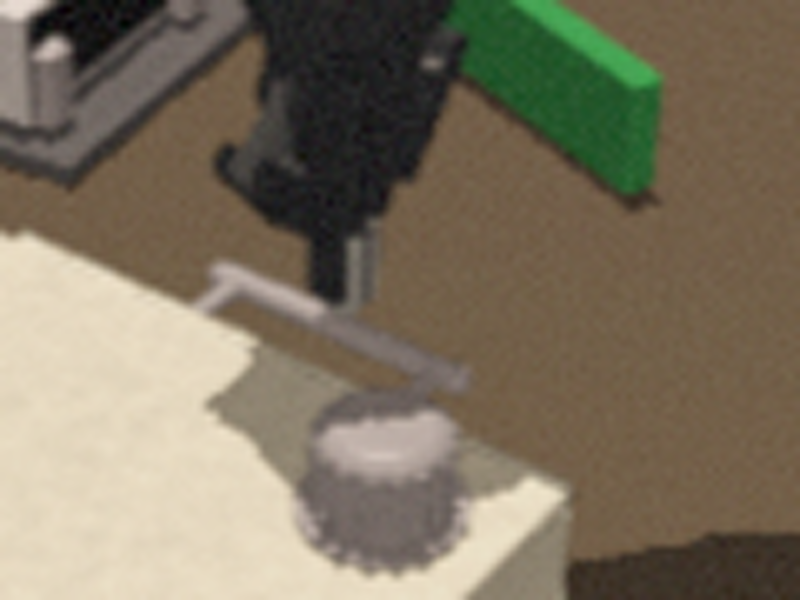

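Both ends of the pull match the prediction at (232,201) and (269,217). The closed fingertips end at crop (350,305), right at the top of the bar, so they sit higher than the TCP height suggests and closed above the bar. I'll rise, reopen, and descend further while watching the force.

```bash
R='python3 -m creep'
$R '{"travel":[[0,0,0.12],[0,0,0],[0,0,0]],"rotation":[[0,0,0],[0,0,0],[0,0,0]],"jaw":[255,175,175]}'
$R '{"travel":[[0,0,-0.1],[0,0,-0.06],[0,0,-0.06],[0,0,0]],"rotation":[[0,0,0],[0,0,0],[0,0,0],[0,0,0]],"jaw":[175,175,175,175]}'
python3 - <<'E'
from h import *
s=snapshot('scene'); o=telemetry.observe(); print(o['tool_pos'],o['force'],o['qpos'])
c=s['color'][195:222,244:262].astype(int)
print(c.sum(2)//3)
E
```

```text
t: 4.3
tool_pos: [593.3, -21.7, 71.9]
orientation: [0.658, 0.753, 0.0, 0.0]
force: [0.2, 0.1, 0.5]
gripper_width: 27.0
grasp_force: 0.0
t: 4.8
tool_pos: [592.4, -21.7, 44.0]
orientation: [0.658, 0.753, -0.001, -0.001]
force: [0.3, -0.4, -0.0]
gripper_width: 26.7
grasp_force: 0.0
[592.87302757 -21.76912969  44.59882327] [-0.16680816  0.29558403  0.18341418] [-0.17797219  0.72715326  0.29105326  1.75556559 -0.29920806  0.70346015
  0.40704946]
[[ 28  52  76  83  62  36  31  35  29  33  29  34  19  56  87  94  91  91]
 [ 28  35  37  50  51  37  35  32  30  28  38  29  25  31  72  86  86  94]
 [ 31  28  27  30  38  33  33  33  29  25  28  22  31  36  66  88  88  90]
 [ 29  34  30  22  37  26  34  27  31  28  23  30  27  32  68  87  91  91]
 [ 31  24  23  24  35  31  29  33  34  24  20  31  27  31  66  80  89  97]
 [ 26  29  35  32  37  33  31  26  29  32  11  28  29  35  66  85  87  92]
 [ 27  34  29  33  28  31  53  46  32  33  29  33  30  35  67  87  90  90]
 [ 32  28  34  29  32  56  83  72  41  38  19  26  28  32  67  87  97  92]
 [ 38  30  30  34  50  89 109  85  44  23  17  25  31 
[... 671 characters left out ...]
114 118 119 115 115 102]
 [104 100  94  99 105 108 102  96  95  88  88  97 110 113 113 117 114 114]
 [120 114 108 102 101  95  95  93  94  90  93  97  96  95 101 107 114 116]
 [126 126 124 117 110 105  94  92  94  95  93  90  95  91  95  93 102 103]
 [127 127 119 123 127 122 110 103  97  93  92  94  94  93  93  92  95  92]
 [128 129 134 131 127 123 129 123 109  99  92  90  96  93  90  94  88  92]
 [125 127 129 130 131 130 127 119 116 108  95  88  90  95  91  92  89  93]
 [126 127 128 131 130 126 120 106  95  95 101 101 101  99  97  98  95  93]
 [127 127 129 128 122 113  96  92 101 100  97  98 100  99 101 103  99 114]
 [128 127 130 124 107  90  94 100  98 102 102 104 113 128 126 127 131 157]]
```

```bash
python3 - <<'E'
from h import *
s=np.load('pics/scene.npz')
for dx in(-27,-13,13,27):
  for z in(44,60,70,80,90): print(dx,z,pix(s,[593+dx*.99,-22+dx*.13,z]).round(1))
E
```

```text
-27 44 [[256.4 214.5]]
-27 60 [[256.5 209.6]]
-27 70 [[256.6 206.5]]
-27 80 [[256.7 203.4]]
-27 90 [[256.8 200.3]]
-13 44 [[253.3 217.1]]
-13 60 [[253.4 212.2]]
-13 70 [[253.4 209.1]]
-13 80 [[253.5 206. ]]
-13 90 [[253.6 202.8]]
13 44 [[247.3 222.1]]
13 60 [[247.4 217.2]]
13 70 [[247.4 214.1]]
13 80 [[247.4 210.9]]
13 90 [[247.5 207.7]]
27 44 [[244.  224.9]]
27 60 [[244.1 220. ]]
27 70 [[244.1 216.9]]
27 80 [[244.1 213.7]]
27 90 [[244.1 210.5]]
```

The fingertips measure about z = 79 when the reported TCP z is 44.6, so the real tips end about 30 mm short of the reported TCP. I'll go down another 22 mm with force checks.

```bash
R='python3 -m creep'
$R '{"travel":[[0,0,-0.05],[0,0,-0.05],[0,0,-0.05],[0,0,-0.04],[0,0,0]],"rotation":[[0,0,0],[0,0,0],[0,0,0],[0,0,0],[0,0,0]],"jaw":[175,175,175,175,175]}'
$R '{"travel":[[0,0,0],[0,0,0],[0,0,0]],"rotation":[[0,0,0],[0,0,0],[0,0,0]],"jaw":[255,255,255]}' 60
```

```text
t: 5.48
tool_pos: [592.7, -21.7, 21.8]
orientation: [0.658, 0.753, -0.0, -0.0]
force: [0.5, 0.3, -0.2]
gripper_width: 27.1
grasp_force: 0.0
t: 5.85
tool_pos: [593.3, -21.7, 22.5]
orientation: [0.658, 0.753, 0.0, 0.0]
force: [-0.2, 0.1, -0.8]
gripper_width: 9.1
grasp_force: 58.4
```

Gripped (9.1 mm, 58 N). I'll try the drawer gently.

```bash
R='python3 -m creep'
$R '{"travel":[[-0.03,-0.004,0],[-0.03,-0.004,0],[0,0,0]],"rotation":[[0,0,0],[0,0,0],[0,0,0]],"jaw":[255,255,255]}'
```

```text
t: 6.22
tool_pos: [589.6, -22.3, 22.6]
orientation: [0.658, 0.753, 0.002, 0.003]
force: [7.6, 0.6, -5.6]
gripper_width: 9.2
grasp_force: 58.6
```

```bash
R='python3 -m creep'
$R '{"travel":[[-0.03,-0.004,0],[0,0,0]],"rotation":[[0,0,0],[0,0,0]],"jaw":[255,255]}'
```

```text
t: 6.48
tool_pos: [589.8, -22.3, 22.7]
orientation: [0.658, 0.753, 0.005, 0.006]
force: [12.9, 1.5, -10.9]
gripper_width: 9.5
grasp_force: 58.5
```

The catch holds: it stops at about 4 mm and the force rises to 13 N. I'll release, go up, and move over the knob with the jaws open and pre-turned +30°.

```bash
R='python3 -m creep'
$R '{"travel":[[0.09,0.012,0],[0,0,0],[0,0,0]],"rotation":[[0,0,0],[0,0,0],[0,0,0]],"jaw":[255,175,175]}'
$R '{"travel":[[0,0,0.25],[0,0,0.35],[0,0,0.35]],"rotation":[[0,0,0],[0,0,0],[0,0,0]],"jaw":[175,175,0]}'
$R '{"travel":[[0.22,0.26,0],[0.22,0.26,0],[0.22,0.255,0],[0,0,-0.1],[0,0,0]],"rotation":[[0,0,0.22],[0,0,0.22],[0,0,0.22],[0,0,0],[0,0,0]],"jaw":[0,0,0,0,0]}'
python3 - <<'E'
from h import *
print(telemetry.observe()['qpos'])
E
```

```text
t: 6.85
tool_pos: [592.3, -21.8, 22.1]
orientation: [0.658, 0.753, -0.0, -0.001]
force: [0.8, -0.7, 1.0]
gripper_width: 26.6
grasp_force: 0.0
t: 7.22
tool_pos: [592.2, -21.8, 137.2]
orientation: [0.658, 0.753, -0.0, -0.001]
force: [0.9, -0.2, 1.1]
gripper_width: 43.9
grasp_force: 0.0
t: 7.85
tool_pos: [670.2, 70.0, 122.5]
orientation: [0.444, 0.896, -0.002, -0.002]
force: [-0.1, -1.6, -0.0]
gripper_width: 85.4
grasp_force: 0.0
[-0.24349754  0.73154408  0.19600561  1.43453867 -0.1543632   0.99562588
  0.63866828]
```

```bash
R='python3 -m creep'
$R '{"travel":[[0.01,0.01,-0.2],[0,0,-0.15],[0,0,-0.07],[0,0,0]],"rotation":[[0,0,0],[0,0,0],[0,0,0],[0,0,0]],"jaw":[0,0,0,0]}'
$R '{"travel":[[0,0,0],[0,0,0],[0,0,0],[0,0,0]],"rotation":[[0,0,0],[0,0,0],[0,0,0],[0,0,0]],"jaw":[255,255,255,255]}' 40
```

```text
t: 8.35
tool_pos: [673.0, 72.0, 73.3]
orientation: [0.444, 0.896, -0.001, -0.001]
force: [0.5, -0.1, 0.3]
gripper_width: 85.4
grasp_force: 0.0
t: 8.85
tool_pos: [673.5, 72.1, 75.1]
orientation: [0.443, 0.896, -0.0, 0.0]
force: [-2.2, -1.1, 6.0]
gripper_width: 44.2
grasp_force: 42.0
```

```bash
R='python3 -m creep'
$R '{"travel":[[0,0,0.01],[0,0,0],[0,0,0],[0,0,0],[0,0,0]],"rotation":[[0,0,-0.22],[0,0,-0.22],[0,0,-0.22],[0,0,-0.22],[0,0,-0.22]],"jaw":[255,255,255,255,255]}'
$R '{"travel":[[0,0,0],[0,0,0],[0,0,0]],"rotation":[[0,0,-0.18],[0,0,-0.08],[0,0,0]],"jaw":[255,255,255]}'
```

```text
t: 9.48
tool_pos: [673.3, 72.1, 75.1]
orientation: [0.78, 0.626, -0.0, 0.0]
force: [-0.8, -1.3, 1.2]
gripper_width: 44.2
grasp_force: 41.9
t: 9.85
tool_pos: [673.8, 73.4, 75.1]
orientation: [0.837, 0.547, 0.0, 0.0]
force: [0.5, 0.6, 0.5]
gripper_width: 44.2
grasp_force: 43.9
```

```bash
python3 - <<'E'
from h import *
o=telemetry.observe();print(o['moment'],o['orientation'],o['qpos'])
E
```

```text
[0.17808743 0.03119868 0.40110044] [8.37199977e-01 5.46896743e-01 3.88931081e-04 1.35950764e-05] [-0.39318709  0.82371431  0.47553009  1.4759423  -0.42764699  0.94536423
 -0.20957575]
```

The knob is turned 61° and sits against its stop (0.4 N m). Back to the pull.

```bash
R='python3 -m creep'
$R '{"travel":[[0,0,0],[0,0,0],[0,0,0.2],[0,0,0.35]],"rotation":[[0,0,0],[0,0,0],[0,0,0],[0,0,0]],"jaw":[0,0,0,0]}'
$R '{"travel":[[-0.234,-0.264,0],[-0.234,-0.264,0],[-0.234,-0.264,0],[0,0,-0.25],[0,0,0]],"rotation":[[0,0,0.233],[0,0,0.233],[0,0,0.233],[0,0,0],[0,0,0]],"jaw":[0,175,175,175,175]}' 60
```

```text
t: 10.35
tool_pos: [672.1, 72.4, 139.9]
orientation: [0.838, 0.545, -0.002, -0.001]
force: [0.8, 1.1, -0.3]
gripper_width: 85.1
grasp_force: 0.0
t: 10.98
tool_pos: [587.4, -22.7, 109.6]
orientation: [0.659, 0.752, -0.001, -0.002]
force: [-0.2, 0.6, 1.1]
gripper_width: 26.5
grasp_force: 0.0
```

```bash
R='python3 -m creep'
$R '{"travel":[[0.01,0,-0.3],[0,0,-0.2],[0,0,-0.12],[0,0,-0.1],[0,0,0]],"rotation":[[0,0,0],[0,0,0],[0,0,0],[0,0,0],[0,0,0]],"jaw":[175,175,175,175,175]}'
$R '{"travel":[[0,0,0],[0,0,0],[0,0,0]],"rotation":[[0,0,0],[0,0,0],[0,0,0]],"jaw":[255,255,255]}' 60
```

```text
t: 11.6
tool_pos: [590.4, -22.4, 24.4]
orientation: [0.658, 0.753, -0.0, -0.0]
force: [-0.0, -0.3, -0.1]
gripper_width: 26.6
grasp_force: 0.0
t: 11.98
tool_pos: [591.7, -22.6, 25.6]
orientation: [0.659, 0.753, 0.001, 0.001]
force: [0.7, 0.3, 2.1]
gripper_width: 8.6
grasp_force: 58.5
```

```bash
R='python3 -m creep'
$R '{"travel":[[-0.15,-0.02,0],[-0.25,-0.033,0],[-0.28,-0.037,0],[-0.28,-0.037,0],[-0.22,-0.03,0]],"rotation":[[0,0,0],[0,0,0],[0,0,0],[0,0,0],[0,0,0]],"jaw":[255,255,255,255,255]}'
$R '{"travel":[[-0.05,-0.007,0],[-0.02,-0.003,0],[0,0,0]],"rotation":[[0,0,0],[0,0,0],[0,0,0]],"jaw":[255,255,255]}'
```

```text
t: 12.6
tool_pos: [449.8, -41.9, 25.6]
orientation: [0.659, 0.752, 0.001, 0.002]
force: [3.4, -1.1, -1.0]
gripper_width: 8.8
grasp_force: 59.2
t: 12.98
tool_pos: [445.1, -42.7, 25.5]
orientation: [0.658, 0.753, 0.002, 0.003]
force: [5.0, 0.6, 2.9]
gripper_width: 9.0
grasp_force: 60.1
```

The drawer is fully out (149.5 mm by TCP travel). I'll release and go above the mirror with the jaws turned to -76°.

```bash
R='python3 -m creep'
$R '{"travel":[[0.025,0.003,0],[0,0,0],[0,0,0],[0,0,0.3],[0,0,0.4]],"rotation":[[0,0,0],[0,0,0],[0,0,0],[0,0,0],[0,0,0]],"jaw":[255,175,175,175,100]}' 60
$R '{"travel":[[0,-0.29,0],[0,-0.29,0],[0,-0.29,0],[0,-0.29,0],[0,-0.29,0]],"rotation":[[0,0,-0.232],[0,0,-0.232],[0,0,-0.232],[0,0,-0.232],[0,0,-0.232]],"jaw":[100,100,100,100,100]}'
$R '{"travel":[[0,-0.3,0],[0,-0.3,0],[0,-0.3,0],[0,0,0],[0,0,0]],"rotation":[[0,0,-0.232],[0,0,-0.232],[0,0,-0.232],[0,0,0],[0,0,0]],"jaw":[100,100,100,100,100]}'
python3 - <<'E'
from h import *
s=shot('top','g.png',(180,120,340,260),(800,600))
o=telemetry.observe();print(o['tool_pos'],o['orientation'],o['qpos'])
E
```

```text
t: 13.6
tool_pos: [441.3, -42.0, 108.3]
orientation: [0.659, 0.752, -0.002, -0.002]
force: [1.3, -0.3, -0.2]
gripper_width: 43.6
grasp_force: 0.0
t: 14.22
tool_pos: [442.4, -216.5, 108.2]
orientation: [0.924, 0.383, -0.001, -0.001]
force: [0.6, 0.1, -0.1]
gripper_width: 52.3
grasp_force: 0.0
t: 14.85
tool_pos: [442.9, -322.7, 107.9]
orientation: [0.992, 0.123, -0.001, -0.001]
force: [0.4, 0.4, -0.2]
gripper_width: 51.9
grasp_force: 0.0
[ 443.26821668 -322.29845669  107.98222711] [ 9.92313549e-01  1.23739186e-01 -4.66178808e-04 -1.48928356e-03] [ 0.13369267  0.67172567  0.74019944  1.8404091  -0.58610167  0.8645083
 -0.16007047]
```

View pics/g.png

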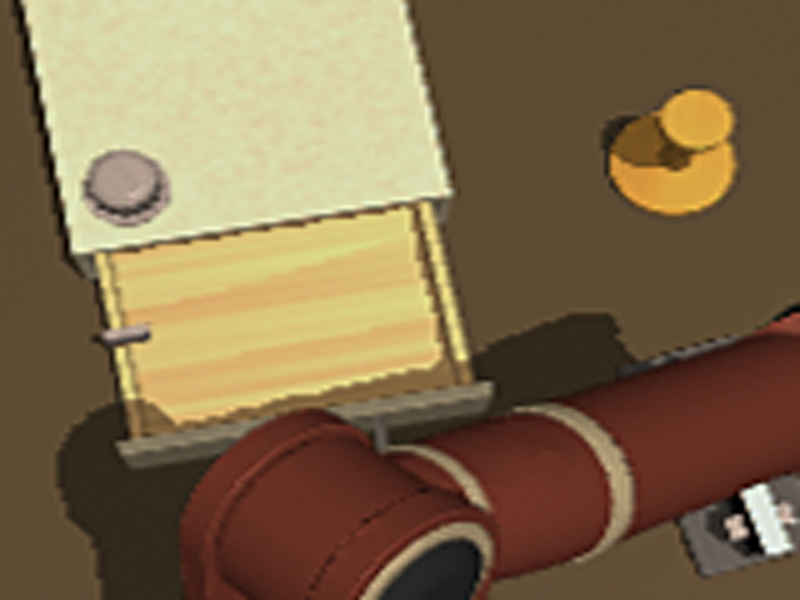

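The drawer is open with a clear wooden floor, corners at (105,255), (415,205), (470,380) and (135,430). There is a small grey tab at (125,335) over its left wall. The rack end of the mirror at (765,520) is visible beside the arm. Descending to grip the mirror.

```bash
R='python3 -m creep'
$R '{"travel":[[0.005,-0.023,-0.3],[0,0,-0.2],[0,0,-0.15],[0,0,-0.1],[0,0,0]],"rotation":[[0,0,0],[0,0,0],[0,0,0],[0,0,0],[0,0,0]],"jaw":[100,100,100,100,100]}'
$R '{"travel":[[0,0,-0.06],[0,0,-0.05],[0,0,0]],"rotation":[[0,0,0],[0,0,0],[0,0,0]],"jaw":[100,100,100]}'
$R '{"travel":[[0,0,0],[0,0,0],[0,0,0]],"rotation":[[0,0,0],[0,0,0],[0,0,0]],"jaw":[255,255,255]}' 60
```

```text
t: 15.52
tool_pos: [443.9, -326.4, 18.2]
orientation: [0.992, 0.123, -0.0, -0.001]
force: [-0.1, -0.9, -1.2]
gripper_width: 51.6
grasp_force: 0.0
t: 15.9
tool_pos: [443.9, -326.7, 5.2]
orientation: [0.992, 0.123, -0.0, -0.0]
force: [0.9, 0.6, 0.2]
gripper_width: 51.6
grasp_force: 0.0
t: 16.27
tool_pos: [444.3, -327.2, 5.9]
orientation: [0.992, 0.123, 0.0, 0.0]
force: [0.5, -0.2, 1.6]
gripper_width: 17.2
grasp_force: 59.1
```

```bash
R='python3 -m creep'
$R '{"travel":[[0,0,0.15],[0,0,0.3],[0,0,0.35],[0,0,0.28],[0,0,0]],"rotation":[[0,0,0],[0,0,0],[0,0,0],[0,0,0],[0,0,0]],"jaw":[255,255,255,255,255]}'
```

```text
t: 16.9
tool_pos: [445.1, -328.5, 138.1]
orientation: [0.992, 0.123, 0.002, 0.002]
force: [-0.3, 0.2, -3.7]
gripper_width: 16.6
grasp_force: 59.2
```

```bash
R='python3 -m creep'
$R '{"travel":[[0.054,0.386,0],[0.054,0.386,0],[0.054,0.386,0],[0.054,0.386,0],[0.054,0.386,0]],"rotation":[[0,0,0.1324],[0,0,0.1324],[0,0,0.1324],[0,0,0.1324],[0,0,0.1324]],"jaw":[255,255,255,255,255]}'
$R '{"travel":[[0.054,0.386,0],[0.054,0.386,0],[0.054,0.386,0],[0.054,0.386,0],[0.054,0.386,0]],"rotation":[[0,0,0.1324],[0,0,0.1324],[0,0,0.1324],[0,0,0.1324],[0,0,0.1324]],"jaw":[255,255,255,255,255]}'
$R '{"travel":[[0.054,0.386,0],[0.054,0.386,0],[0.054,0.386,0],[0.054,0.386,0],[0,0,0]],"rotation":[[0,0,0.1324],[0,0,0.1324],[0,0,0.1324],[0,0,0.1324],[0,0,0]],"jaw":[255,255,255,255,255]}'
```

```text
t: 17.52
tool_pos: [475.3, -93.3, 134.0]
orientation: [0.927, 0.375, -0.001, -0.001]
force: [0.9, 0.0, -3.3]
gripper_width: 17.1
grasp_force: 59.3
t: 18.15
tool_pos: [507.5, 137.6, 133.8]
orientation: [0.799, 0.601, -0.001, -0.001]
force: [0.3, -0.2, -3.0]
gripper_width: 17.2
grasp_force: 59.3
t: 18.77
tool_pos: [532.0, 327.5, 132.6]
orientation: [0.656, 0.755, -0.0, -0.002]
force: [-0.2, -0.6, -2.7]
gripper_width: 17.3
grasp_force: 59.3
```

```bash
R='python3 -m creep'
$R '{"travel":[[0,-0.03,-0.3],[0,0,-0.35],[0,0,-0.3],[0,0,-0.05],[0,0,0]],"rotation":[[0,0,0],[0,0,0],[0,0,0],[0,0,0],[0,0,0]],"jaw":[255,255,255,255,255]}'
$R '{"travel":[[0,0,-0.04],[0,0,-0.03],[0,0,-0.02],[0,0,0]],"rotation":[[0,0,0],[0,0,0],[0,0,0],[0,0,0]],"jaw":[255,255,255,255]}'
```

```text
t: 19.4
tool_pos: [535.0, 317.1, 15.1]
orientation: [0.66, 0.752, -0.0, 0.0]
force: [0.3, 0.2, -1.8]
gripper_width: 17.4
grasp_force: 59.2
t: 19.9
tool_pos: [534.7, 317.9, 4.3]
orientation: [0.659, 0.752, -0.0, -0.0]
force: [-0.5, -0.1, -3.0]
gripper_width: 17.2
grasp_force: 59.2
```

```bash
R='python3 -m creep'
$R '{"travel":[[0,0,-0.025],[0,0,-0.025],[0,0,0]],"rotation":[[0,0,0],[0,0,0],[0,0,0]],"jaw":[255,255,255]}'
```

```text
t: 20.27
tool_pos: [534.8, 317.9, -1.9]
orientation: [0.659, 0.752, -0.0, -0.0]
force: [1.2, -0.2, -1.8]
gripper_width: 17.2
grasp_force: 59.5
```

```bash
R='python3 -m creep'
$R '{"travel":[[0,0,-0.02],[0,0,0]],"rotation":[[0,0,0],[0,0,0]],"jaw":[255,255]}'
```

```text
t: 20.52
tool_pos: [534.9, 318.0, -2.1]
orientation: [0.659, 0.752, 0.0, -0.0]
force: [-3.1, -0.7, 9.0]
gripper_width: 17.2
grasp_force: 60.9
```

It is standing on the pad (9 N contact). I'll release, rise, move to the glass (+x) side, and close the jaws for the push.

```bash
R='python3 -m creep'
$R '{"travel":[[0,0,0.01],[0,0,0],[0,0,0],[0,0,0.25],[0,0,0.3]],"rotation":[[0,0,0],[0,0,0],[0,0,0],[0,0,0],[0,0,0]],"jaw":[255,130,130,130,130]}' 40
$R '{"travel":[[0.2,0.027,0],[0.2,0.027,0],[0,0,-0.15],[0,0,-0.2],[0,0,0]],"rotation":[[0,0,0],[0,0,0],[0,0,0],[0,0,0],[0,0,0]],"jaw":[130,255,255,255,255]}'
python3 - <<'E'
from h import *
s=shot('scene','i.png',(290,200,480,342),(800,600))
print(pix(s,[[535,318,4],[535,318,64]]))
E
```

```text
t: 21.15
tool_pos: [534.3, 317.6, 62.9]
orientation: [0.659, 0.752, -0.001, -0.0]
force: [0.7, 0.2, 0.1]
gripper_width: 41.9
grasp_force: 0.0
t: 21.78
tool_pos: [579.0, 323.5, 17.5]
orientation: [0.659, 0.752, -0.004, -0.002]
force: [-0.2, 0.1, 0.5]
gripper_width: 0.3
grasp_force: 0.0
[[378.82502274 289.17898643]
 [384.73676247 270.15832855]]
```

View pics/i.png

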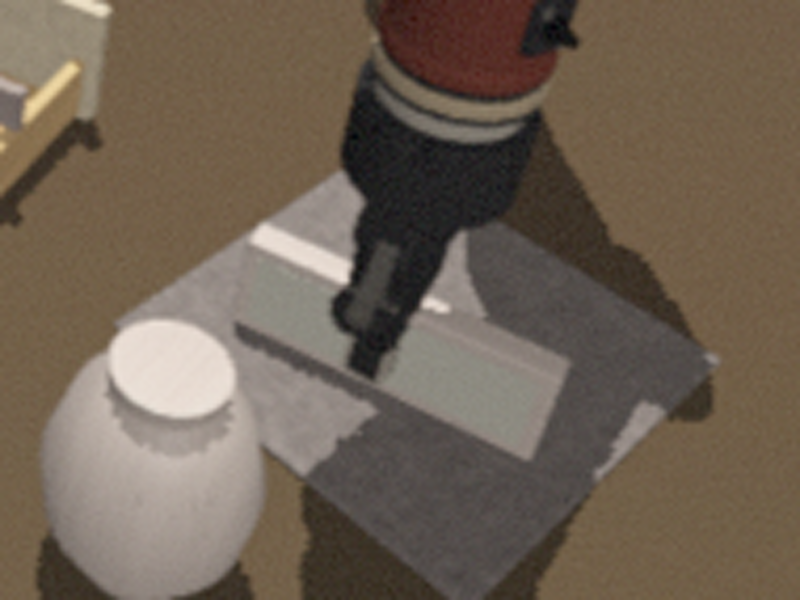

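The mirror stands on the pad with its glass (the greenish face, (250,280) to (540,420)) towards +x, and the fingers are in front of it at (370,370). I'll push it over towards -x.

```bash
R='python3 -m creep'
$R '{"travel":[[-0.08,-0.011,0],[-0.08,-0.011,0],[-0.08,-0.011,0],[-0.08,-0.011,0],[-0.08,-0.011,0]],"rotation":[[0,0,0],[0,0,0],[0,0,0],[0,0,0],[0,0,0]],"jaw":[255,255,255,255,255]}'
$R '{"travel":[[-0.06,-0.008,0],[0,0,0],[0,0,0.3],[0,0,0.4],[0,0,0]],"rotation":[[0,0,0],[0,0,0],[0,0,0],[0,0,0],[0,0,0]],"jaw":[255,255,255,255,0]}'
python3 - <<'E'
from h import *
s=shot('scene','j.png',(290,200,480,342),(800,600))
print(pix(s,[[488,312,22],[518,316,22],[458,310,22]]))
E
```

```text
t: 22.45
tool_pos: [533.9, 317.8, 21.2]
orientation: [0.659, 0.752, -0.0, -0.0]
force: [0.3, 0.4, -0.1]
gripper_width: -0.2
grasp_force: 0.0
t: 23.08
tool_pos: [531.3, 317.9, 109.4]
orientation: [0.659, 0.752, 0.005, 0.002]
force: [-0.3, 0.1, -0.1]
gripper_width: 17.1
grasp_force: 0.0
[[387.90256575 270.81562379]
 [383.34417672 278.92690037]
 [393.04788952 263.52455774]]
```

View pics/j.png

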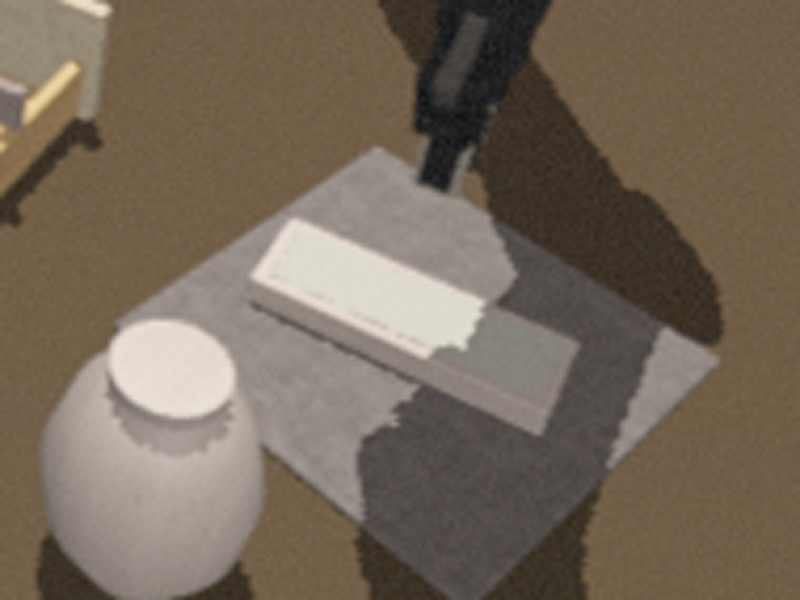

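The mirror lies flat on the pad, glass up. Its top face corners are at (293,218), (252,277), (545,413) and (579,345). I'll compute its pose and the drawer floor's middle.

```bash
python3 - <<'E'
from h import *
np.set_printoptions(precision=1,suppress=True)
s=np.load('pics/scene.npz'); t=np.load('pics/top.npz')
P=[world(s,290+x/4.2105,200+y/4.2254,22) for x,y in((293,218),(252,277),(545,413),(579,345))]
print(P,np.mean(P,0)); 
for i in range(4): d=P[(i+1)%4]-P[i];print(np.linalg.norm(d),np.degrees(np.arctan2(d[1],d[0])))
D=[world(t,180+x/5,120+y/4.2857,z) for x,y,z in((72,253,95),(448,198,95),(125,450,89),(490,390,89))]
print(D,'tab',world(t,210,198,60)); u=np.array([.991,.133,0])
m=(D[0]+D[1])/2; print('front mid',m,'floor mid',m-75*u)
o=telemetry.observe();print(o['tool_pos'],o['qpos'])
E
```

```text
[array([477.2, 233.2,  22. ]), array([534.4, 240.6,  22. ]), array([513.3, 396. ,  22. ]), array([456.8, 390.6,  22. ])] [495.4 315.1  22. ]
57.69825885480315 7.417276162839263
156.76138298215147 97.75224883045601
56.737197217470296 -174.53912635535218
158.69567583977877 -82.61075995230341
[array([622.8, 112.4,  95. ]), array([ 653.6, -142.8,   95. ]), array([466.3,  82.5,  89. ]), array([ 500.1, -161.5,   89. ])] tab [562.   65.1  60. ]
front mid [638.2 -15.2  95. ] floor mid [563.9 -25.2  95. ]
[529.3 317.3 107.1] [-0.8  0.7  0.4  1.6 -0.3  0.9 -0.1]
```

```bash
R='python3 -m creep'
$R '{"travel":[[-0.15,-0.015,0],[-0.15,-0.01,0],[0,0,-0.2],[0,0,-0.3],[0,0,0]],"rotation":[[0,0,0],[0,0,0],[0,0,0],[0,0,0],[0,0,0]],"jaw":[0,0,0,0,0]}' 40
$R '{"travel":[[0,0,-0.25],[0,0,-0.15],[0,0,-0.1],[0,0,-0.05],[0,0,0]],"rotation":[[0,0,0],[0,0,0],[0,0,0],[0,0,0],[0,0,0]],"jaw":[0,0,0,0,0]}'
```

```text
t: 23.75
tool_pos: [488.5, 312.3, 41.6]
orientation: [0.659, 0.752, -0.004, -0.001]
force: [0.0, -0.7, -0.1]
gripper_width: 85.6
grasp_force: 0.0
t: 24.38
tool_pos: [491.8, 313.8, -20.8]
orientation: [0.659, 0.752, 0.0, -0.0]
force: [-0.1, 0.1, -0.3]
gripper_width: 85.6
grasp_force: 0.0
```

```bash
R='python3 -m creep'
$R '{"travel":[[0.025,0.01,-0.03],[0,0,0],[0,0,0],[0,0,0],[0,0,0]],"rotation":[[0,0,0],[0,0,0],[0,0,0],[0,0,0],[0,0,0]],"jaw":[0,255,255,255,255]}' 60
```

```text
t: 25.0
tool_pos: [495.2, 315.2, -23.6]
orientation: [0.659, 0.752, 0.001, 0.0]
force: [-1.3, -0.4, 6.0]
gripper_width: 57.7
grasp_force: 65.1
```

```bash
R='python3 -m creep'
$R '{"travel":[[0,0,0.1],[0,0,0.25],[0,0,0.35],[0,0,0.3],[0,0,0]],"rotation":[[0,0,0],[0,0,0],[0,0,0],[0,0,0],[0,0,0]],"jaw":[255,255,255,255,255]}'
```

```text
t: 25.62
tool_pos: [496.4, 315.9, 98.4]
orientation: [0.659, 0.752, 0.003, 0.001]
force: [0.3, -0.8, -2.7]
gripper_width: 58.3
grasp_force: 65.1
```

```bash
R='python3 -m creep'
$R '{"travel":[[0.08,-0.3,0.05],[0.08,-0.45,0.05],[0.08,-0.45,0],[0.08,-0.45,0],[0.08,-0.45,0]],"rotation":[[0,0,0],[0,0,0],[0,0,0],[0,0,0],[0,0,0]],"jaw":[255,255,255,255,255]}'
$R '{"travel":[[0.08,-0.45,0],[0.08,-0.35,0],[0,0,0],[0,0,0]],"rotation":[[0,0,0],[0,0,0],[0,0,0],[0,0,0]],"jaw":[255,255,255,255]}'
python3 - <<'E'
from h import *
s=shot('scene','k.png',(180,140,340,260),(800,600))
print(pix(s,[[565,-25,16]]))
E
```

```text
t: 26.25
tool_pos: [541.2, 61.5, 105.8]
orientation: [0.659, 0.752, -0.001, -0.001]
force: [1.0, 0.8, -3.5]
gripper_width: 58.1
grasp_force: 65.1
t: 26.75
tool_pos: [560.4, -32.0, 106.0]
orientation: [0.659, 0.752, -0.001, -0.002]
force: [-0.1, 0.6, -2.3]
gripper_width: 57.9
grasp_force: 65.1
[[256.62356722 222.60464737]]
```

View pics/k.png

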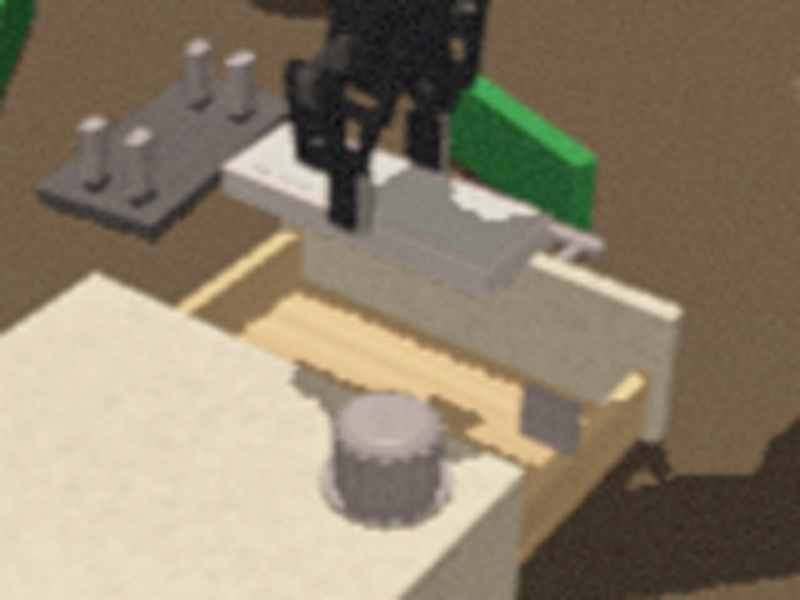

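The mirror is held level, glass up, over the open drawer. The grey plate on the left inner wall at (550,420) needs clearance, so I shift 5 mm right and lower.

```bash
R='python3 -m creep'
$R '{"travel":[[0.02,-0.04,-0.15],[0,0,-0.2],[0,0,-0.2],[0,0,-0.15],[0,0,0]],"rotation":[[0,0,0],[0,0,0],[0,0,0],[0,0,0],[0,0,0]],"jaw":[255,255,255,255,255]}'
$R '{"travel":[[0,0,-0.1],[0,0,-0.06],[0,0,-0.03],[0,0,0]],"rotation":[[0,0,0],[0,0,0],[0,0,0],[0,0,0]],"jaw":[255,255,255,255]}'
```

```text
t: 27.42
tool_pos: [562.2, -36.7, 21.1]
orientation: [0.659, 0.752, -0.002, -0.002]
force: [0.8, 0.0, -2.5]
gripper_width: 58.2
grasp_force: 65.1
t: 27.92
tool_pos: [564.1, -37.8, 0.6]
orientation: [0.659, 0.752, -0.0, -0.0]
force: [-0.4, -0.6, -1.9]
gripper_width: 57.7
grasp_force: 65.1
```

```bash
R='python3 -m creep'
$R '{"travel":[[0,0,-0.04],[0,0,-0.03],[0,0,-0.025],[0,0,0]],"rotation":[[0,0,0],[0,0,0],[0,0,0],[0,0,0]],"jaw":[255,255,255,255]}'
```

```text
t: 28.42
tool_pos: [564.0, -37.8, -11.0]
orientation: [0.659, 0.752, -0.0, -0.0]
force: [-0.6, -1.4, -2.8]
gripper_width: 58.2
grasp_force: 65.2
```

```bash
R='python3 -m creep'
$R '{"travel":[[0,0,-0.015],[0,0,-0.01],[0,0,0]],"rotation":[[0,0,0],[0,0,0],[0,0,0]],"jaw":[255,255,255]}'
```

```text
t: 28.8
tool_pos: [565.7, -37.7, -11.7]
orientation: [0.659, 0.752, 0.001, 0.001]
force: [-1.0, 1.1, 9.3]
gripper_width: 57.9
grasp_force: 66.3
```

It is on the floor (9 N at the expected height). I'll release partly, lift straight up, retract and check.

```bash
R='python3 -m creep'
$R '{"travel":[[0,0,0.01],[0,0,0],[0,0,0],[0,0,0.1],[0,0,0.2]],"rotation":[[0,0,0],[0,0,0],[0,0,0],[0,0,0],[0,0,0]],"jaw":[255,45,45,45,45]}'
$R '{"travel":[[0,0,0.4],[0,0,0.45],[0,0.4,0.2],[0,0.45,0],[0,0.45,0]],"rotation":[[0,0,0],[0,0,0],[0,0,0],[0,0,0],[0,0,0]],"jaw":[45,45,45,45,45]}'
$R '{"travel":[[0,0.45,0],[0,0.45,0],[0,0.2,0],[0,0,0],[0,0,0]],"rotation":[[0,0,0],[0,0,0],[0,0,0],[0,0,0],[0,0,0]],"jaw":[45,45,45,45,45]}'
python3 - <<'E'
from h import *
np.set_printoptions(precision=1,suppress=True)
for n in('top','scene'):
    s=snapshot(n);np.savez('pics/z'+n+'.npz',**s)
s=np.load('pics/ztop.npz');im=s['color'].astype(int)
# mirror: light, unsaturated blob inside the drawer
c=pix(s,[565,-30,34])[0];x,y=c.astype(int)
hsv=cv2.cvtColor(s['color'],cv2.COLOR_RGB2HSV)
m=((hsv[...,1]<60)&(hsv[...,2]>110)).astype(np.uint8)
n,l,st,_=cv2.connectedComponentsWithStats(m,connectivity=4)
k=l[y,x];print(c,hsv[y,x],k,st[k])
pts=np.argwhere(l==k)[:,::-1].astype(np.float32)
r=cv2.boxPoints(cv2.minAreaRect(pts));P=[world(s,u,v,34) for u,v in r];print(P,np.mean(P,0))
for i in range(2): d=P[i+1]-P[i];print(np.linalg.norm(d),np.degrees(np.arctan2(d[1],d[0])))
for nm,p in(('vase',(227/1.5625,240/1.5625)),('candle',(491/1.5625,243/1.5625))): print(nm,im[int(p[1]),int(p[0])])
a=np.load('pics/top.npz')['color'].astype(int)
for nm,(x0,y0,x1,y1) in(('candle',(295,135,335,175)),('vase',(125,140,165,180))): print(nm,abs(im-a)[y0:y1,x0:x1].mean())
E
```

```text
t: 29.42
tool_pos: [563.5, -37.8, 23.6]
orientation: [0.659, 0.752, -0.001, -0.001]
force: [0.5, -0.1, 0.8]
gripper_width: 70.3
grasp_force: 0.0
t: 30.05
tool_pos: [564.5, 119.6, 151.0]
orientation: [0.66, 0.752, 0.001, 0.001]
force: [0.2, -0.6, -0.2]
gripper_width: 70.4
grasp_force: 0.0
t: 30.68
tool_pos: [564.8, 246.6, 149.9]
orientation: [0.661, 0.751, -0.001, 0.001]
force: [0.1, 0.1, 0.9]
gripper_width: 70.7
grasp_force: 0.0
[238.  197.1] [ 40  25 227] 11 [217 185  48  25 790]
[array([584.1,  45.7,  34. ]), array([ 606.2, -112.9,   34. ]), array([ 545.4, -120.6,   34. ]), array([523.6,  36.8,  34. ])] [564.8 -37.8  34. ]
160.16937177575667 -82.04515908051164
61.3144551562321 -172.80114423710762
vase [219 219 198]
candle [83 58 25]
candle 0.8683333333333333
vase 19.35625
```

The mirror measures 160×61 mm at the expected height, centred at (565,-38), with its length across the drawer. The candlestick's image is unchanged. The differences around the vase I put down to the arm covering it in this view; no contact force was ever felt near it. Handing in.

```bash
python3 -c "
from plant import workorder
print(workorder.sign_off())"
```

```text
the job is handed in; nothing more can be done
None
```

The job is handed in at about 31 s of 72 s, with no verdict returned: the drawer was tried (locked), released by turning the knob clockwise and pulled fully out, and the mirror was laid glass up on the pad, let go, then laid glass up across the open drawer. The final image puts the mirror about 12 mm right of the middle of the drawer's uncovered part, and the candlestick is unchanged. I did not confirm the vase's final position by image, but I felt no contact near it.

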